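Turn the face-down picture over and stand it on the display easel

ROBOT

A 7-joint arm with a two-finger parallel gripper is mounted at the origin on the work surface. World frame = base frame: x ahead of the robot, y to its left, z up, the work surface at z = 0. Lengths are in mm, angles in rad, forces in N, time in s.
With the tool pointing down it reaches from about 400 to 850 mm from the base axis. Payload 6.9 kg.
Tool frame: the origin (TCP) lies between the finger pads; the fingertips stand bot.nose_length ahead of it and the grasp point (between the pads) lies 5 mm behind it (bot.nose_length is the distance from the TCP to the fingertips, in mm); z points along the fingers, x is the direction in which the jaws open and shut, and the axes are right-handed (so a half turn about z gives the same grasp; the last joint's range is limited). The gripper opens to 85 mm and grips with 20 to 120 N. Pads are 22 mm wide; open, the fingers measure 114 mm over their backs; the gripper's body (76 mm by 85 mm) begins 54 mm behind the grasp point. The pads swing forward as they close: fully open they stand 13 mm farther back than shut.
Start: joints at [1.256, 0.507, -0.238, 1.5, 0.126, 1.149, -0.155], TCP at [254.707, -570.733, 245.275] pointing down, gripper open.
Joint ranges: [-3.08, 3.08], [-0.24, 2.05], [-1.43, 1.35], [0, 2.5], [-1.52, 4.66], [0.17, 1.96], [-2.89, 2.89]. Speed limits (rad/s): [2.39, 2.39, 3.14, 3.14, 3.14, 3.14, 3.14].

INTERFACE

Orientations are given as a unit quaternion [x, y, z, w].
In Python, from plant import bot gives the robot as it stands. The module is installed in compiled form; this text tells all that it offers.
- The arm moves only by the tool move_arm, never from a script. Its arguments are lists of equal length, an entry for each row: "claw": the opening in per cent of the stroke, from 0 (shut) to 100 (fully open); "travel": the shift along the tool's x, y, z in m, a list of three; "rot": the turn, a rotation vector about the tool's x, y, z in rad, a list of three. A call has 1 to 20 rows; each row shifts and turns the commanded pose from where the row before left it, along the tool's axes as they then stand; what a row does not reach is not made up. A row lasts 1/8 s, in which the tool goes at most 62.5 mm and 10.7 degrees, less where a joint would pass 70% of its speed; a pose out of reach is approached as far as the arm can. A call with a gripper value outside its range is refused whole. The fingers move at their own pace and stop on an object; "force" is the grip in N (left out, the last holds). Time passes only in rows, so rows that do not move let the fingers close. It gives the time, the measured TCP pose, the force and the opening at its end, in the units of the state.
- bot.get_state(): the state, without advancing time (a new reading comes with each control period).
- bot.grab_frame(name): name is "side" or "top" or "wrist"; returns the picture (420x560x3 uint8, red, green, blue); there is no depth.
- bot.camera_params(name): a dict with "mtx" (3x3 intrinsics, pixels), "extrinsics" (4x4, takes a point from camera to world coordinates). Camera axes: x right, y down, z forward; pixel columns grow to the right and rows downward; lengths in mm; the calibration is good to about 2 mm. A picture is of the moment at which its call begins: read the wrist's pose just before it. camera_params takes no time and is no camera call; for the wrist camera it gives the pose at the moment of the call.
- bot.job_done(): hands the job in, once; it reports no verdict.
Trained networks look in the newest picture that a camera, given by its name, has taken for a name from the list of things; names that differ only in an ending like _2 or _b are one class to them, and where a whole thing is asked for, a point or a joint stands for the part that bears it (a point fixed in the world has none). Each returns a list of dicts, best first, with "score" (0 to 1); they miss things now and then, are a little off and sometimes report something else, mostly with a low value. They report only what shows in the picture. A call takes as long as a camera call. They do not tell look-alikes from the thing itself.
- bot.find_in(camera, name): "rect" ([left, top, right, bottom] in pixels, round what is visible of it).
- bot.silhouettes(camera, name): "region" (420x560 bool, what is visible of it) and "rect" ([left, top, right, bottom] in pixels, round what is visible of it).
The state is a dict: "time": time; "qpos": joint angles; "qd": joint speeds; "joint_efforts": joint torques, N m; "position": TCP position; "tool_rot": TCP orientation; "ft_force": force on the tool from outside, world axes, zero at the start; "moment": the same for the moment, N m; "width": finger opening in mm.
Only numpy, scipy, OpenCV 4.12 (cv2) and the standard library are available. Lean on these libraries where they do the work, as an engineer would, in place of code of your own. Each camera call takes 0.05 s, during which the arm holds its last target. There are 200 camera calls.

TASK

The small black-framed picture lies face down on the desk. Turn it over and stand it on the empty wooden easel, right way up, facing out over the ledge, with its foot on the ledge between the lip and the uprights, its back leaning flat on both uprights, and about centred. It is glazed: never let it drop or topple, and leave everything else on the desk where it is.

Things in the scene. Friction and masses are not known exactly. Their poses are not given: they have to be found in the camera images.
- picture: Glazed picture (a lighthouse) in a black frame: a flat rigid block 68 mm wide, 100 mm tall as it hangs, 24 mm thick, 0.10 to 0.19 kg, centre of mass in its middle. Its back is tan board. Origin: centre of its front plane. +x: to the picture's top; +y: across its width; +z: out of its BACK. It starts face down on the desk (+z up), its top pointing away from the robot within about 30 degrees.
- picture_foot (a point): Middle of the bottom edge of the picture's back (50 mm from its origin along -x, 24 mm along +z). The picture is thick enough to stand by itself on its flat bottom edge if let go within about 8 degrees of upright.
- picture_head (a point): Middle of the top edge of the picture's back (50 mm from its origin along +x, 24 mm along +z). A flat silver-coloured hanger, 36 mm wide, on the back close to this edge marks the top.
- easel: The empty pale-wood easel, fixed to the desk, lower than 110 mm. Origin on the desk between its feet, 75 mm behind the ledge corner; +x level and forwards (the way the picture faces; away from the robot within about 25 degrees), +z up. Its feet cover x = -44 to 105 mm, y = -40 to 40 mm; one strut rises from the rear foot to the top rail. Its twin, off to the right, holds a white saucer.
- easel_rest: The easel's sloped rest. Origin: middle of the inner corner where ledge and uprights meet, 45 mm above the desk. +x: square out from the uprights to the viewer, tilted 25 degrees up from level; +y: along the ledge; +z: up the uprights, which lean 25 degrees back. Ledge: 96 mm long, top at z = 0, with a 7 mm high lip from x = 30 to 35 mm, so the frame has 6 mm of play in depth.
- easel_top (a point): Middle of the easel's top rail, level with the front faces of the two uprights, 58 mm up the slope from the corner. The uprights are 11 mm wide, 24 mm left and right of the middle, with front faces at x = 0 of easel_rest; they end 66 mm up the slope, so the picture's upper 34 mm stands free behind.
- gilt_frame: Bystander: a small gilt frame lying face up on the desk, 60 x 80 x 16 mm. Origin: centre of its underside.
- magnifier: Bystander: a brass magnifying glass lying flat, about 175 mm long, 11 mm high, lens end at +x, origin near the middle of its length on the underside.
- paperweight: Bystander: a green glass dome, 60 mm across, 34 mm high. Origin: centre of its underside.
- books: Bystander: two closed books in a stack, 160 x 105 mm, 39 mm high. Origin: centre of its underside.
- pen_pot: Bystander: a dark green pot with pens, 76 mm across, about 180 mm high. Origin: centre of its underside.
- trinket_box: Bystander: a red leather box, 120 x 85 x 45 mm. Origin: centre of its underside.
Mind the look-alikes: they are no part of the job. What is shaped like the picture but red or turquoise is not meant.

How it is judged (in metres and radians):
At the end, for the whole second after the job is handed in: The picture rests on the easel, face out, top up: foot on the ledge (within 6 mm) with the back of its foot less than 9 mm and the top of its back less than 7 mm from the plane of the uprights, centred within 18 mm and square to the ledge within 7 degrees, at rest (x of picture_foot in the frame of easel_rest between -0.004 and 0.009 m and z of picture_foot in the frame of easel_rest between -0.004 and 0.006 m and y of picture_foot in the frame of easel_rest between -0.018 and 0.018 m and x of picture_head in the frame of easel_rest between -0.004 and 0.007 m and z of picture_head in the frame of easel_rest above 0.09 m and angle between the y axis of picture and the y axis of easel_rest, either way round below 0.12 rad and linear speed of picture below 0.01 m/s and angular speed of picture below 0.1 rad/s); the robot touches nothing.
It fails at once if the picture is dropped, thrown or let topple: it moves at more than 0.5 m/s while the fingers do not hold it (contact force between the fingers and picture below 0.2 N and linear speed of picture above 0.5 m/s).
It fails at once if another thing on the desk is moved by more than 25 mm (distance of any of gilt_frame, magnifier, paperweight, books, pen_pot, trinket_box from where it was at the start of the episode above 0.025 m).
It also fails if it takes over 70 s, if anything falls off the work surface, if the arm or the gripper's body presses on something with over 40 N, if the wrist force passes 120 N, or if a joint passes its speed limit or range.

## Working session

There is one attempt and no reset: what is moved stays moved. The work goes in short steps, Python scripts to look and compute and a tool call to move; the robot and the scene stay as the last step left them, time stands still between calls to the robot, and variables do not carry over. Pictures are saved under pics/ and viewed, about 8 in all and at most 12, crops included, and the job is handed in when it is done.

Besides the shell and the picture viewer there is one more tool, called after ">>>" as a command line: name --argument value ..., lists and objects as JSON in quotes. move_arm: Moves the arm, as the interface text tells. Its arguments: {"type":"object","properties":{"claw":{"type":"array"},"travel":{"type":"array"},"rot":{"type":"array"},"force":{"type":"number"}},"required":["claw","travel","rot"]}

```bash
mkdir -p pics; python3 - <<'E'
from plant import bot
import cv2,numpy as np
print(bot.get_state(), bot.nose_length)
for n in ["top","side"]:
    im=bot.grab_frame(n); cv2.imwrite(f"pics/{n}0.png",im[:,:,::-1])
    p=bot.camera_params(n); print(n,p["mtx"].round(1).tolist(),p["extrinsics"].round(3).tolist())
    for t in ["picture","easel","gilt_frame","easel_rest"]:
        print(t,[(np.round(d["rect"]).tolist(),round(d["score"],2)) for d in bot.find_in(n,t)])
E
```

```text
{'time': 0.0, 'qpos': array([ 1.25651632,  0.5083579 , -0.23754486,  1.50112458,  0.12568462,
        1.14888622, -0.15482231]), 'qd': array([-0.00041315,  0.00071042, -0.00033233, -0.00055757,  0.0005523 ,
       -0.00040375, -0.00105637]), 'joint_efforts': array([-5.82524426e-04, -6.20583773e+01, -2.18691632e+00, -2.49654830e+01,
        1.25637709e-02,  1.20213098e-02,  6.82507857e-05]), 'position': array([ 254.47727691, -570.33214585,  244.42072383]), 'tool_rot': array([ 8.38916944e-01, -5.44258727e-01, -7.51175161e-04, -4.84298807e-04]), 'ft_force': array([-0.51438724, -0.02434433,  0.0700766 ]), 'moment': array([ 0.02298291, -0.01108506,  0.06589571]), 'width': 85.44214629412245} 14.0
top [[514.7, 0.0, 278.0], [0.0, 514.7, 208.4], [0.0, 0.0, 1.0]] [[0.036, -0.978, 0.203, 283.094], [-0.999, -0.035, 0.005, -9.419], [0.002, -0.203, -0.979, 1518.116], [0.0, 0.0, 0.0, 1.0]]
picture [([216.0, 263.0, 256.0, 290.0], 0.88), ([332.0, 131.0, 368.0, 171.0], 0.81), ([373.0, 218.0, 412.0, 255.0], 0.79), ([325.0, 192.0, 359.0, 231.0], 0.63), ([321.0, 251.0, 368.0, 280.0], 0.63), ([87.0, 220.0, 126.0, 250.0], 0.46)]
easel [([168.0, 161.0, 208.0, 217.0], 0.72)]
gilt_frame [([246.0, 138.0, 270.0, 168.0], 0.83)]
easel_rest [([169.0, 160.0, 204.0, 181.0], 0.71)]
side [[505.6, 0.0, 277.5], [0.0, 505.6, 205.0], [0.0, 0.0, 1.0]] [[-0.712, -0.377, 0.593, -415.446], [-0.703, 0.393, -0.593, 992.271], [-0.009, -0.839, -0.545, 1001.508], [0.0, 0.0, 0.0, 1.0]]
picture [([266.0, 174.0, 294.0, 191.0], 0.82), ([300.0, 193.0, 326.0, 209.0], 0.76), ([343.0, 183.0, 363.0, 204.0], 0.76), ([329.0, 205.0, 366.0, 223.0], 0.64)]
easel [([176.0, 223.0, 229.0, 268.0], 0.88), ([124.0, 246.0, 181.0, 293.0], 0.73), ([296.0, 190.0, 327.0, 207.0], 0.71)]
gilt_frame [([211.0, 204.0, 239.0, 222.0], 0.59), ([297.0, 192.0, 327.0, 205.0], 0.16)]
easel_rest [([173.0, 226.0, 205.0, 252.0], 0.34), ([283.0, 224.0, 304.0, 231.0], 0.25)]
```

```bash
python3 - <<'E'
import cv2
a=cv2.imread("pics/top0.png")[100:310,70:430]
cv2.imwrite("pics/top0c.png",cv2.resize(a,None,fx=2.2,fy=2.2,interpolation=cv2.INTER_CUBIC))
E
```

```text
(no output)
```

View pics/top0c.png

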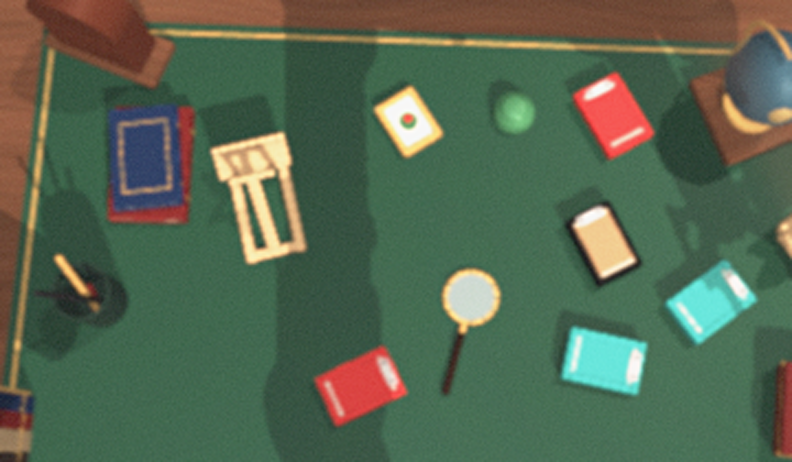

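View pics/side0.png

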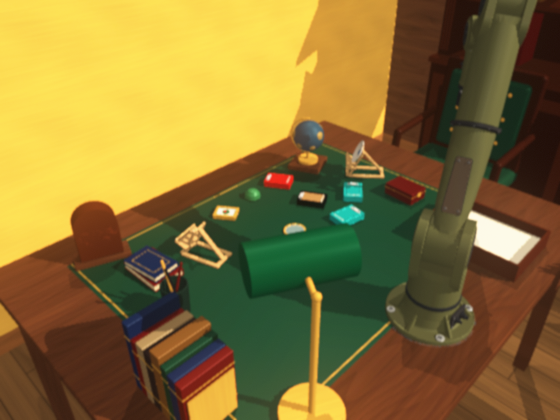

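View pics/top0.png

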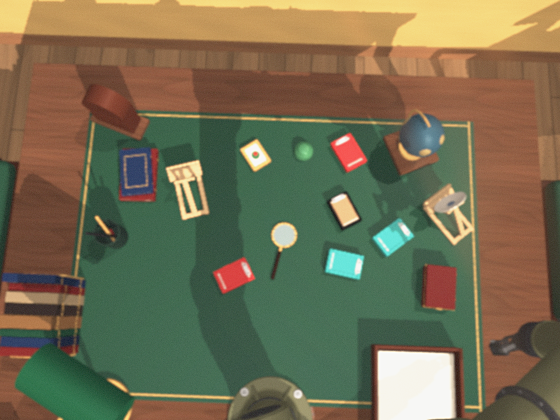

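```bash
cat > h.py <<'E'
from plant import bot
import cv2,numpy as np
from scipy.spatial.transform import Rotation as R
def ray(cam,uv,z,p=None):
    p=p or bot.camera_params(cam); T=p["extrinsics"]
    d=T[:3,:3]@np.linalg.solve(p["mtx"],[uv[0],uv[1],1]); return T[:3,3]+d*(z-T[2,3])/d[2]
def proj(p,X):
    T=p["extrinsics"]; q=T[:3,:3].T@(np.asarray(X,float)-T[:3,3]).T if np.ndim(X)==1 else ((np.asarray(X,float)-T[:3,3])@T[:3,:3]).T
    q=p["mtx"]@q; return (q[:2]/q[2]).T
E
python3 - <<'E'
from h import *
im=bot.grab_frame("top")
for n in ["picture","easel","pen_pot","books","magnifier"]:
    for d in bot.silhouettes("top",n)[:6]:
        m=d["region"].astype(np.uint8); c=cv2.findContours(m,0,2)[0]; c=max(c,key=cv2.contourArea)
        b=cv2.boxPoints(cv2.minAreaRect(c)); z=24 if n=="picture" else 20
        print(n,round(d["score"],2),cv2.mean(im,m)[:3],"ctr",ray("top",b.mean(0),z).round(0),[ray("top",q,z)[:2].round(0).tolist() for q in b])
E
```

```text
picture 0.94 (123.49270072992701, 228.23357664233578, 217.2433090024331) ctr [ 436. -200.   24.] [[410.0, -144.0], [479.0, -157.0], [463.0, -257.0], [394.0, -243.0]]
picture 0.91 (218.2079701120797, 88.2453300124533, 83.76463262764632) ctr [392. 118.  24.] [[399.0, 178.0], [445.0, 90.0], [385.0, 58.0], [339.0, 145.0]]
picture 0.69 (232.23329425556855, 104.09144196951934, 97.32708089097304) ctr [ 773. -208.   24.] [[797.0, -147.0], [843.0, -211.0], [748.0, -269.0], [704.0, -205.0]]
picture 0.66 (176.06934306569343, 153.98905109489053, 119.57542579075427) ctr [ 594. -197.   24.] [[621.0, -141.0], [659.0, -203.0], [568.0, -253.0], [531.0, -191.0]]
picture 0.61 (116.26768867924528, 213.65330188679243, 201.64858490566036) ctr [ 519. -342.   24.] [[515.0, -279.0], [581.0, -363.0], [524.0, -405.0], [459.0, -321.0]]
easel 0.61 (232.92018348623856, 203.36146788990825, 148.13853211009175) ctr [642. 265.  20.] [[709.0, 336.0], [736.0, 246.0], [576.0, 196.0], [550.0, 285.0]]
easel 0.32 (98.656462585034, 158.76190476190476, 107.3843537414966) ctr [775. -71.  20.] [[774.0, -32.0], [817.0, -70.0], [777.0, -111.0], [734.0, -72.0]]
pen_pot 0.93 (68.28883495145631, 70.125, 55.39927184466019) ctr [502. 493.  20.] [[496.0, 562.0], [566.0, 530.0], [509.0, 423.0], [440.0, 456.0]]
books 0.85 (88.80701754385966, 73.41520467836258, 92.05741626794259) ctr [684. 421.  20.] [[602.0, 471.0], [767.0, 483.0], [767.0, 369.0], [603.0, 360.0]]
magnifier 0.87 (189.81672025723472, 185.37138263665594, 158.72347266881027) ctr [468. -23.  20.] [[385.0, 11.0], [551.0, 14.0], [552.0, -57.0], [386.0, -58.0]]
```

>>> move_arm --claw '[100,100,100,100,100,100,100,100,100,100,100,100,100,100,100,100,100,100,100]' --travel '[[-0.012,-0.027,0],[-0.012,-0.027,0],[-0.012,-0.027,0],[-0.012,-0.027,0],[-0.012,-0.027,0],[-0.012,-0.027,0],[-0.012,-0.027,0],[-0.012,-0.027,0],[-0.012,-0.027,0],[-0.012,-0.027,0],[-0.012,-0.027,0],[-0.012,-0.027,0],[-0.012,-0.027,0],[-0.012,-0.027,0],[-0.012,-0.027,0],[-0.012,-0.027,0],[-0.012,-0.027,0],[0,0,0],[0,0,0]]' --rot '[[0,0,0],[0,0,0],[0,0,0],[0,0,0],[0,0,0],[0,0,0],[0,0,0],[0,0,0],[0,0,0],[0,0,0],[0,0,0],[0,0,0],[0,0,0],[0,0,0],[0,0,0],[0,0,0],[0,0,0],[0,0,0],[0,0,0]]'

```text
time: 3.18
position: [590.3, -198.0, 245.2]
tool_rot: [0.839, -0.544, -0.0, 0.0]
ft_force: [-0.6, 0.8, -0.6]
width: 85.5
```

```bash
cat >> h.py <<'E'
def st():
    s=bot.get_state(); M=R.from_quat(s["tool_rot"]).as_matrix()
    print("t",round(s["time"],2),"pos",s["position"].round(1),"x",M[:,0].round(3),"y",M[:,1].round(3),"z",M[:,2].round(3),"w",round(s["width"],1),"F",s["ft_force"].round(1),"q",s["qpos"].round(2)); return s,M
def pics(z=24):
    for d in bot.silhouettes("wrist","picture"):
        m=d["region"].astype(np.uint8); c=max(cv2.findContours(m,0,2)[0],key=cv2.contourArea)
        b=cv2.boxPoints(cv2.minAreaRect(c)); print(round(d["score"],2),b.round(0).tolist(),"ctr",ray("wrist",b.mean(0),z).round(1),[ray("wrist",q,z)[:2].round(1).tolist() for q in b])
E
python3 - <<'E'
from h import *
st()
im=bot.grab_frame("wrist"); cv2.imwrite("pics/w1.png",im[:,:,::-1]); pics()
E
```

```text
t 3.17 pos [ 590.3 -198.   245.2] x [ 0.407 -0.913  0.   ] y [-0.913 -0.407  0.001] z [-0.001 -0.001 -1.   ] w 85.5 F [-0.6  0.8 -0.6] q [ 0.47  0.51 -0.31  1.51  0.16  1.15 -1.02]
0.98 [[311.0, 256.0], [397.0, 237.0], [410.0, 296.0], [324.0, 316.0]] ctr [ 528.4 -338.9   24. ] [[527.7, -274.6], [588.6, -353.1], [529.1, -405.7], [463.6, -323.6]]
0.92 [[171.0, 296.0], [202.0, 243.0], [278.0, 287.0], [247.0, 340.0]] ctr [ 445.2 -200.7   24. ] [[414.0, -144.5], [492.3, -154.2], [476.2, -256.4], [393.5, -251.6]]
0.87 [[238.0, 128.0], [305.0, 123.0], [312.0, 217.0], [246.0, 222.0]] ctr [ 599.7 -197.7   24. ] [[626.0, -144.3], [658.6, -204.5], [571.2, -255.4], [535.5, -190.4]]
0.82 [[325.0, 0.0], [401.0, -2.0], [403.0, 66.0], [326.0, 68.0]] ctr [ 756.6 -220.3   24. ] [[766.5, -173.9], [796.6, -238.0], [746.2, -269.0], [714.4, -201.6]]
0.56 [[0.0, 245.0], [0.0, 217.0], [7.0, 217.0], [7.0, 245.0]] ctr [415.2  54.1  24. ] [[396.5, 54.4], [430.2, 60.9], [433.3, 53.8], [399.8, 47.1]]
```

View pics/w1.png

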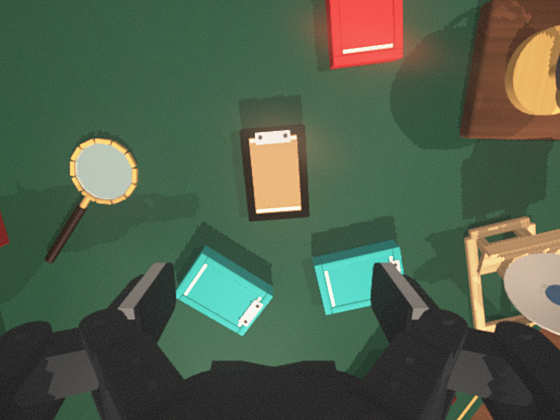

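```bash
python3 - <<'E'
from h import *
s=bot.get_state(); M=R.from_quat(s["tool_rot"]).as_matrix(); p=bot.camera_params("wrist")
for z in (-20,-10,-5,0,5,10,14):
    print(z,[proj(p,s["position"]+M@np.array([x,y,z])).round(0).tolist() for x in(-42.7,42.7) for y in (-11,11)])
E
```

```text
-20 [[155.0, 281.0], [160.0, 333.0], [388.0, 281.0], [383.0, 333.0]]
-10 [[163.0, 269.0], [168.0, 318.0], [380.0, 269.0], [375.0, 318.0]]
-5 [[167.0, 263.0], [172.0, 311.0], [376.0, 264.0], [371.0, 311.0]]
0 [[171.0, 258.0], [175.0, 304.0], [372.0, 258.0], [368.0, 304.0]]
5 [[174.0, 254.0], [178.0, 298.0], [369.0, 254.0], [365.0, 298.0]]
10 [[177.0, 249.0], [181.0, 292.0], [366.0, 249.0], [362.0, 292.0]]
14 [[180.0, 246.0], [183.0, 288.0], [364.0, 246.0], [360.0, 288.0]]
```

>>> move_arm --claw '[100,100,100,100,100,100,100]' --travel '[[0,-0.01,0.02],[0,-0.01,0.02],[0,-0.01,0.02],[0,-0.01,0.02],[0,0,0.0],[0,0,0.0],[0,0,0]]' --rot '[[0,0,-0.08],[-0.14,0,0],[-0.14,0,0],[-0.14,0,0],[-0.1,0,0],[0,0,0],[0,0,0]]'

```text
time: 4.15
position: [618.3, -184.4, 162.7]
tool_rot: [0.831, -0.494, -0.13, 0.22]
ft_force: [-0.5, 0.1, 0.1]
width: 85.3
```

```bash
python3 - <<'E'
from h import *
s,M=st()
yaw=np.deg2rad(28.6);u=np.array([np.cos(yaw),np.sin(yaw),0]);c=np.array([599.7,-197.7,0])
for h in (60,20):
    print(h,(M.T@(c+22*u+[0,0,h]-s["position"])).round(1))
E
```

```text
t 4.15 pos [ 618.3 -184.4  162.7] x [ 0.478 -0.878  0.001] y [-0.764 -0.415  0.495] z [-0.434 -0.237 -0.869] w 85.3 F [-0.5  0.1  0.1] q [ 0.18  0.84 -0.18  1.18  0.39  1.59 -1.13]
60 [  2.6 -50.3  89.6]
20 [  2.6 -70.1 124.3]
```

>>> move_arm --claw '[100,100,100,100,100,100,100,100,100]' --travel '[[0.0026,-0.01,0.018],[0,-0.012,0.021],[0,-0.012,0.021],[0,-0.012,0.021],[0,-0.011,0.02],[0,-0.0085,0.015],[0,-0.005,0.008],[0,-0.003,0.0055],[0,0,0]]' --rot '[[0,0,0],[0,0,0],[0,0,0],[0,0,0],[0,0,0],[0,0,0],[0,0,0],[0,0,0],[0,0,0]]'

```text
time: 5.28
position: [619.3, -185.7, 13.1]
tool_rot: [0.831, -0.493, -0.131, 0.221]
ft_force: [0.2, 0.1, -0.1]
width: 85.6
```

```bash
python3 - <<'E'
from h import *
s,M=st()
im=bot.grab_frame("wrist"); cv2.imwrite("pics/w2.png",im[:,:,::-1]); pics()
E
```

```text
t 5.28 pos [ 619.3 -185.7   13.1] x [ 0.479 -0.878  0.   ] y [-0.762 -0.416  0.497] z [-0.436 -0.238 -0.868] w 85.6 F [ 0.2  0.1 -0.1] q [ 0.18  1.   -0.17  1.28  0.42  1.36 -1.21]
0.95 [[166.0, 373.0], [170.0, 357.0], [209.0, 367.0], [204.0, 383.0]] ctr [ 527.2 -180.2   24. ] [[516.4, -170.8], [542.2, -165.8], [537.7, -189.3], [509.6, -197.1]]
0.86 [[179.0, 222.0], [366.0, 220.0], [368.0, 364.0], [181.0, 366.0]] ctr [ 627.2 -182.6   24. ] [[650.1, -137.5], [678.0, -186.5], [584.6, -266.4], [531.1, -175.2]]
0.82 [[503.0, 0.0], [559.0, 0.0], [559.0, 142.0], [503.0, 142.0]] ctr [ 729.1 -186.2   24. ] [[734.4, -169.7], [739.1, -178.3], [721.9, -208.7], [715.4, -196.9]]
0.79 [[335.0, 361.0], [373.0, 361.0], [373.0, 377.0], [335.0, 377.0]] ctr [ 574.4 -264.6   24. ] [[579.4, -247.3], [589.5, -265.7], [568.9, -283.6], [557.8, -263.3]]
```

View pics/w2.png

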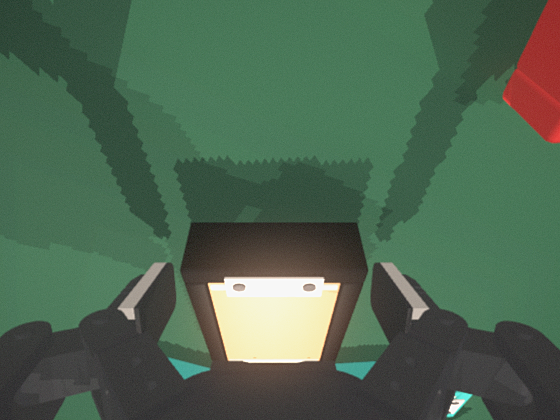

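>>> move_arm --claw '[60,60,60,60,60,60,60,60]' --travel '[[0,0,0],[0,0,0],[0,0,0],[0,0,0],[0,0,0],[0,0,0],[0,0,0],[0,0,0]]' --rot '[[0,0,0],[0,0,0],[0,0,0],[0,0,0],[0,0,0],[0,0,0],[0,0,0],[0,0,0]]' --force 60

```text
time: 6.38
position: [619.9, -185.5, 14.1]
tool_rot: [0.831, -0.493, -0.13, 0.221]
ft_force: [2.0, 0.8, 5.2]
width: 66.8
```

>>> move_arm --claw '[60,60,60,60,60,60]' --travel '[[0,0.003,-0.005],[0,0.006,-0.01],[0,0.01,-0.017],[0,0.012,-0.021],[0,0,0],[0,0,0]]' --rot '[[0,0,0],[0,0,0],[0,0,0],[0,0,0],[0,0,0],[0,0,0]]' --force 80

```text
time: 7.12
position: [618.7, -185.9, 74.7]
tool_rot: [0.831, -0.493, -0.131, 0.221]
ft_force: [-0.4, 0.1, -0.7]
width: 66.4
```

```bash
python3 - <<'E'
from h import *
s,M=st()
im=bot.grab_frame("wrist"); cv2.imwrite("pics/w3.png",im[:,:,::-1])
E
```

```text
t 7.12 pos [ 618.7 -185.9   74.7] x [ 0.479 -0.878  0.   ] y [-0.762 -0.416  0.497] z [-0.436 -0.238 -0.868] w 66.4 F [-0.4  0.1 -0.7] q [ 0.19  0.93 -0.18  1.25  0.41  1.45 -1.17]
```

View pics/w3.png

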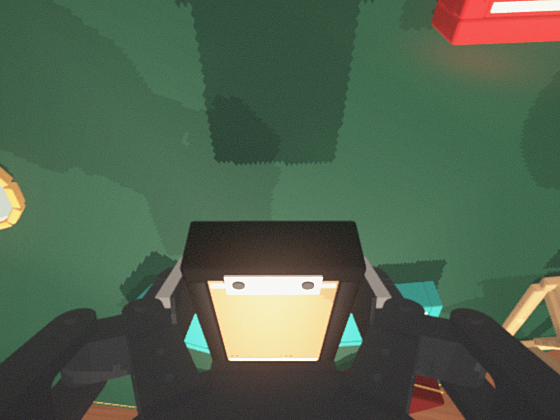

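```bash
python3 - <<'E'
from h import *
s=bot.get_state(); M=R.from_quat(s["tool_rot"]).as_matrix(); p=bot.camera_params("wrist")
T=p["extrinsics"]; print("cam in tool",(M.T@(T[:3,3]-s["position"])).round(1),(M.T@T[:3,:3]).round(3).tolist())
px=np.array([0,-.868,-.497]);pz=np.array([0,.497,-.868]);py=np.cross(pz,px);print(py)
o=-23.6*px-14.1*pz
for dx,dz in((50,0),(50,24),(-50,24)):
  print([proj(p,s["position"]+M@(o+px*dx+pz*dz+py*y)).round(0).tolist() for y in(-34,34)])
# view if TCP raised to z=260
for h in (240,300):
    for uv in((280,20),(280,120),(280,210),(0,120),(559,120)):
        d=T[:3,:3]@np.linalg.solve(p["mtx"],[*uv,1]); C=T[:3,3]-s["position"]+[0,0,h]; print(h,uv,(C+d*(60-C[2])/d[2]).round(0))
E
```

```text
cam in tool [   0.6  -69.9 -128.6] [[1.0, 0.0, -0.0], [-0.0, 0.961, 0.277], [0.0, -0.277, 0.961]]
[-1.000433  0.       -0.      ]
[[356.0, 216.0], [187.0, 216.0]]
[[367.0, 266.0], [175.0, 266.0]]
[[331.0, 366.0], [212.0, 366.0]]
240 (280, 20) [47. 19. 60.]
240 (280, 120) [-22. -20.  60.]
240 (280, 210) [-121.  -76.   60.]
240 (0, 120) [-140.  195.   60.]
240 (559, 120) [  95. -234.   60.]
300 (280, 20) [32. 10. 60.]
300 (280, 120) [-53. -38.  60.]
300 (280, 210) [-175. -107.   60.]
300 (0, 120) [-198.  227.   60.]
300 (559, 120) [  91. -302.   60.]
```

>>> move_arm --claw '[60,60,60,60,60,60,60,60,60,60,60,60,60,60,60,60,60,60,60]' --travel '[[0,0.006,-0.011],[0,0.012,-0.022],[0,0.015,-0.026],[0,0.015,-0.026],[0,0.015,-0.026],[0,0.01,-0.017],[-0.015,-0.003,-0.0016],[-0.03,-0.0057,-0.0033],[-0.034,-0.0065,-0.0037],[-0.034,-0.0065,-0.0037],[-0.034,-0.0065,-0.0037],[-0.034,-0.0065,-0.0037],[-0.034,-0.0065,-0.0037],[-0.034,-0.0065,-0.0037],[-0.034,-0.0065,-0.0037],[-0.034,-0.0065,-0.0037],[-0.034,-0.0065,-0.0037],[-0.034,-0.0065,-0.0037],[-0.028,-0.005,-0.003]]' --rot '[[0,0,0],[0,0,0],[0,0,0],[0,0,0],[0,0,0],[0,0,0],[0,0,0],[0,0,0],[0,0,0],[0,0,0],[0,0,0],[0,0,0],[0,0,0],[0,0,0],[0,0,0],[0,0,0],[0,0,0],[0,0,0],[0,0,0]]'

```text
time: 9.55
position: [498.5, 222.2, 220.5]
tool_rot: [0.831, -0.492, -0.132, 0.222]
ft_force: [-0.3, 0.1, -1.2]
width: 66.1
```

>>> move_arm --claw '[60,60,60,60,60,60,60,60,60,60]' --travel '[[0,0,0],[0,0,0],[0,0,0],[0,0,0],[0,0,0],[0,0,0],[0,0,0],[0,0,0],[0,0,0],[0,0,0]]' --rot '[[0.1,0,0],[0.14,0,0],[0.14,0,0],[0.14,0,0],[0.14,0,0],[0.14,0,0],[0.14,0,0],[0.1,0,0],[0,0,0],[0,0,0]]'

```text
time: 10.8
position: [500.4, 220.7, 221.6]
tool_rot: [0.831, -0.493, 0.13, -0.22]
ft_force: [-0.6, -0.8, -1.7]
width: 66.5
```

```bash
python3 - <<'E'
from h import *
s,M=st()
im=bot.grab_frame("wrist"); cv2.imwrite("pics/w4.png",im[:,:,::-1])
np.savez("w4.npz",**bot.camera_params("wrist"))
E
```

```text
t 10.8 pos [500.4 220.7 221.6] x [ 0.48  -0.877 -0.001] y [-0.763 -0.417 -0.495] z [ 0.434  0.238 -0.869] w 66.5 F [-0.6 -0.8 -1.7] q [-0.21  0.22 -0.28  2.2   0.21  0.21 -1.74]
```

View pics/w4.png

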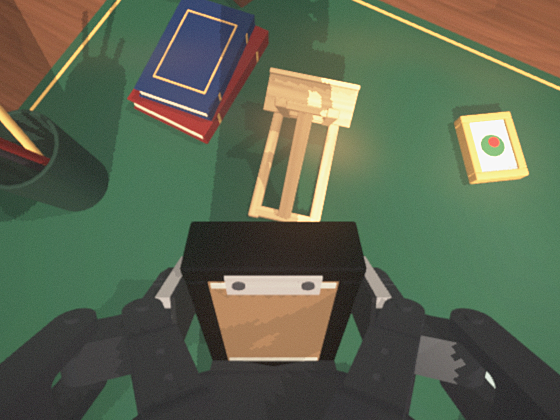

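```bash
cat > kin.py <<'E'
import numpy as np, itertools
from scipy.optimize import least_squares
from scipy.spatial.transform import Rotation as R
# (pos, quat, q)
D=[([254.477,-570.332,244.42],[.838917,-.544259,-.00075,-.00048],[1.25652,.50836,-.23754,1.50112,.12568,1.14889,-.15482]),
([590.3,-198,245.2],[.839,-.544,0,0],[.47,.51,-.31,1.51,.16,1.15,-1.02]),
([618.3,-184.4,162.7],[.831,-.494,-.13,.22],[.18,.84,-.18,1.18,.39,1.59,-1.13]),
([619.3,-185.7,13.1],[.831,-.493,-.131,.221],[.18,1.0,-.17,1.28,.42,1.36,-1.21]),
([618.7,-185.9,74.7],[.831,-.493,-.131,.221],[.19,.93,-.18,1.25,.41,1.45,-1.17]),
([500.4,220.7,221.6],[.831,-.493,.13,-.22],[-.21,.22,-.28,2.2,.21,.21,-1.74])]
def fk(q,p,sg):
    H,L1,L2,L3,o1,o7,a,b=p[:8]
    M=R.from_euler('z',sg[0]*q[0]+o1); x=np.array([0,0,H])
    M=M*R.from_euler('y',q[1])*R.from_euler('z',sg[1]*q[2]); x=x+M.apply([a,0,L1])
    M=M*R.from_euler('y',q[3])*R.from_euler('z',sg[2]*q[4]); x=x+M.apply([b,0,L2])
    M=M*R.from_euler('y',q[5])*R.from_euler('z',sg[3]*q[6]+o7); return x+M.apply([0,0,L3]),M
def res(p,sg):
    e=[]
    for P,Q,q in D:
        x,M=fk(q,p,sg); e+=list((x-P)/5)+list((R.from_quat(Q).inv()*M).as_rotvec()*50)
    return np.array(e)
if __name__=="__main__":
    out=[]
    for sg in itertools.product((1,-1),repeat=4):
      for o7 in (0,1.57,3.14,-1.57):
        r=least_squares(res,[330,400,400,250,0,o7,0,0],args=(sg,)); out.append((r.cost,sg,r.x))
    out.sort(key=lambda t:t[0])
    for o in out[:4]: print(round(o[0],2),o[1],o[2].round(3).tolist())
    np.savez("kin.npz",p=out[0][2],sg=out[0][1]); print(res(out[0][2],out[0][1]).reshape(-1,6).round(1))
E
python3 kin.py
```

```text
2.62 (-1, -1, -1, -1) [232.669, 584.093, 382.944, 343.153, -0.038, 3.105, -3.924, -1.071]
2.62 (-1, -1, -1, -1) [232.669, 584.093, 382.944, 343.153, -0.038, 3.105, -3.924, -1.071]
2.62 (-1, -1, -1, -1) [232.669, 584.093, 382.944, 343.153, -0.038, -3.178, -3.924, -1.071]
2.62 (-1, -1, -1, -1) [232.669, 584.093, 382.944, 343.153, -0.038, 3.105, -3.924, -1.071]
[[-0.1 -0.   0.1  0.  -0.   0.1]
 [-0.1  0.6 -0.1 -0.  -0.2  0.1]
 [ 0.2  0.2  0.5  0.2 -0.6  0. ]
 [-0.1  0.2 -0.5 -0.3 -0.9 -0.1]
 [-0.  -0.6 -0.2 -0.1 -0.9 -0.3]
 [-0.2  0.4  0.1  0.3  1.   0.2]]
```

```bash
python3 - <<'E'
import cv2
a=cv2.imread("pics/w4.png")[50:230,225:385]
cv2.imwrite("pics/w4c.png",cv2.resize(a,None,fx=3.3,fy=3.3,interpolation=cv2.INTER_CUBIC))
E
```

```text
(no output)
```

View pics/w4c.png

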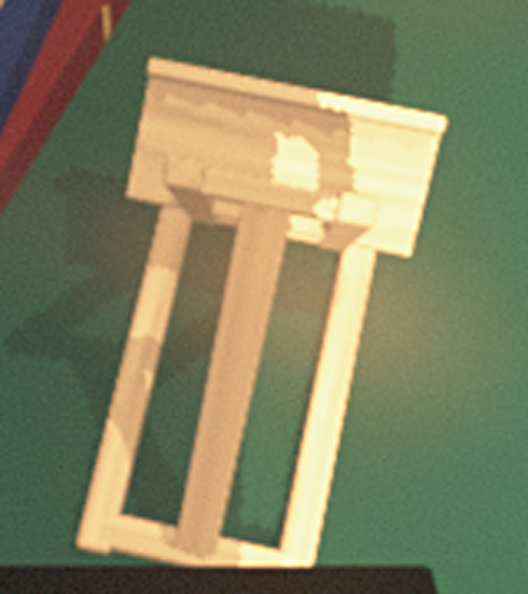

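```bash
cat > easel.py <<'E'
from h import *
from scipy.optimize import least_squares
t=np.deg2rad(25)
def rest(p): # rest->easel
    x,y,z=p; return [75+x*np.cos(t)-z*np.sin(t),y,45+x*np.sin(t)+z*np.cos(t)]
mod=np.array([rest((35,48,7)),rest((35,-48,7)),rest((0,29.5,66)),rest((0,-29.5,66)),[-44,40,6],[-44,-40,6]])
c=np.array([[150,58],[447,118],[168,157],[382,195],[78,548],[315,567]])/3.3+[225,50]
cam=dict(np.load("w4.npz"))
def W(v,m): a=v[2]; return np.c_[v[0]+np.cos(a)*m[:,0]-np.sin(a)*m[:,1],v[1]+np.sin(a)*m[:,0]+np.cos(a)*m[:,1],m[:,2]]
if __name__=="__main__":
    for sel in (range(6),range(4)):
        sel=list(sel); r=least_squares(lambda v:(proj(cam,W(v,mod[sel]))-c[sel]).ravel(),[620,255,.3],loss="soft_l1")
        print(r.x.round(3),np.rad2deg(r.x[2]).round(2)); print((proj(cam,W(r.x,mod))-c).round(1).tolist())
        tp=bot.camera_params("top"); print("top",proj(tp,W(r.x,mod)).round(0).tolist())
        print("corner",W(r.x,np.array([rest((0,0,0))])).round(1))
E
python3 easel.py
```

```text
[6.09184e+02 2.54723e+02 2.89000e-01] 16.53
[[-0.7, -0.1], [-0.0, -1.3], [0.2, -0.5], [0.6, 0.5], [0.6, -0.2], [-1.0, 8.8]]
top [[166.0, 168.0], [198.0, 160.0], [174.0, 181.0], [194.0, 176.0], [183.0, 219.0], [209.0, 212.0]]
corner [[681.1 276.1  45. ]]
[6.08588e+02 2.55273e+02 2.78000e-01] 15.94
[[-0.3, -0.1], [0.2, -0.5], [-0.1, -0.4], [0.2, 1.2], [-0.4, -0.4], [-2.1, 9.3]]
top [[166.0, 167.0], [198.0, 160.0], [174.0, 181.0], [194.0, 176.0], [183.0, 219.0], [209.0, 212.0]]
corner [[680.7 275.9  45. ]]
```

```bash
cat > plan.py <<'E'
from kin import *
K=np.load("kin.npz"); kp,sg=K["p"],K["sg"]
lo=np.array([-3.08,-.24,-1.43,0,-1.52,.17,-2.89])+.02; hi=np.array([3.08,2.05,1.35,2.5,4.66,1.96,2.89])-.02
def ik(pos,M,q0,w=0.0):
    def f(q):
        x,A=fk(q,kp,sg); return np.r_[(x-pos)/5,(M.inv()*A).as_rotvec()*50,w*(q-q0)]
    return least_squares(f,np.clip(q0,lo+.01,hi-.01),bounds=(lo,hi))
def sols(pos,M,n=60,seed=0):
    rg=np.random.default_rng(seed); out=[]
    for _ in range(n):
        r=ik(pos,M,rg.uniform(lo,hi))
        if r.cost<.05: out.append(r.x)
    return out
yaw=np.deg2rad(16.1); t=np.deg2rad(25); C=np.array([680.9,276,45.])
RE=R.from_euler('z',yaw)
RX=RE.apply([np.cos(t),0,np.sin(t)]);RZ=RE.apply([-np.sin(t),0,np.cos(t)]);RY=np.cross(RZ,RX)
def pose(rx,rz,tilt,a,h,lean=0,ry=0):
    """picture foot-back at rest (rx,ry,rz); tilt = grasp tilt; TCP a along pic x, h along pic z; lean = extra fwd pitch"""
    L=R.from_rotvec(RY*lean); px=L.apply(RZ); pz=-L.apply(RX)
    foot=C+rx*RX+rz*RZ+ry*RY; o=foot+50*px-24*pz
    z=-np.cos(tilt)*pz-np.sin(tilt)*px   # tool z
    x=np.cross(px,pz)*-1 ; x=-RY
    y=np.cross(z,x); return o+a*px+h*pz,R.from_matrix(np.c_[x,y,z])
if __name__=="__main__":
    for tl in (29.8,50,60,70,80):
        p,M=pose(3,0,np.deg2rad(tl),25,14); print(tl,p.round(0),M.as_matrix()[:,2].round(2))
        for q in sorted(sols(p,M),key=lambda q:abs(q[2]))[:4]: print("   ",q.round(2))
E
python3 plan.py
```

```text
29.8 [662. 270. 118.] [ 0.96  0.28 -0.08]
    [-0.52  1.1  -0.01  2.42  2.93  1.85  1.46]
    [-0.56  1.1   0.06  2.42  2.92  1.84  1.4 ]
    [-0.59  1.1   0.11  2.42  2.92  1.83  1.36]
    [-0.66  1.11  0.21  2.42  2.91  1.81  1.27]
50 [662. 270. 118.] [ 0.87  0.25 -0.42]
    [-0.47  0.79 -0.06  2.36  2.93  1.15  1.58]
    [-0.61  0.8   0.15  2.36  3.01  1.13  1.42]
    [-0.4   0.8  -0.16  2.36  2.9   1.17  1.65]
    [-0.65  0.8   0.22  2.36  3.04  1.12  1.36]
60 [662. 270. 118.] [ 0.79  0.23 -0.57]
    [-0.5   0.68  0.01  2.27  2.94  0.76  1.58]
    [-0.49  0.68 -0.01  2.27  2.93  0.77  1.59]
    [-0.56  0.68  0.09  2.27  2.99  0.76  1.5 ]
    [-0.56  0.68  0.1   2.27  3.    0.75  1.49]
70 [662. 270. 118.] [ 0.68  0.2  -0.71]
    [-0.49  0.6   0.01  2.14  2.86  0.4   1.67]
    [-0.49  0.6   0.02  2.14  2.87  0.4   1.67]
    [-0.49  0.6   0.02  2.14  2.87  0.4   1.66]
    [-0.45  0.61 -0.04  2.14  2.8   0.41  1.75]
80 [662. 270. 118.] [ 0.55  0.16 -0.82]
    [-0.34  0.58 -0.18  2.    1.83  0.19  2.75]
    [-0.34  0.58 -0.18  2.    1.83  0.19  2.75]
    [-0.34  0.58 -0.18  2.    1.83  0.19  2.75]
    [-0.34  0.58 -0.19  2.    1.83  0.19  2.76]
```

```bash
cat > path.py <<'E'
from plan import *
def rows(wps,ns):
    """joint waypoints -> rows of tool-frame increments"""
    tr,ro=[],[]
    for q0,q1,n in zip(wps[:-1],wps[1:],ns):
        P=[fk(q0+(q1-q0)*i/n,kp,sg) for i in range(n+1)]
        for (x,A),(y,B) in zip(P[:-1],P[1:]):
            tr.append((A.inv().apply(y-x)/1000).round(3).tolist()); ro.append((A.inv()*B).as_rotvec().round(3).tolist())
        print("end",P[-1][0].round(0),P[-1][1].as_matrix()[:,2].round(2),"minz",min(p[0][2] for p in P).round(0))
    return tr,ro
E
python3 - <<'E'
from path import *
from plant import bot
q=bot.get_state()["qpos"]; tl=np.deg2rad(29.8)
prev=np.array([-.45,.8,-.1,2.2,3.0,1.2,1.5]);
for rz in (120,80,40,0):
    p,M=pose(3,rz,tl,25,14); r=ik(p,M,prev,w=.3); prev=r.x; print(rz,p.round(0),r.cost.round(3),r.x.round(2))
J1=np.array([q[0],.2,q[2],2.0,q[4],.4,q[6]]); J2=J1+[0,0,0,0,2.8,0,3.2]
t,r=rows([q,J1,J2],[5,40])
print(t);print(r)
E
```

```text
120 [613. 256. 227.] 21.116 [-0.83  0.81  0.36  2.48  2.87  1.49  1.26]
80 [629. 261. 191.] 7.016 [-0.85  0.97  0.46  2.48  2.91  1.63  1.11]
40 [646. 266. 155.] 0.002 [-0.81  1.08  0.45  2.48  2.92  1.75  1.07]
0 [662. 270. 118.] 0.0 [-0.8   1.15  0.43  2.42  2.9   1.76  1.06]
end [555. 232. 293.] [ 0.49  0.2  -0.85] minz 220.0
end [692. 297. 505.] [ 0.89  0.39 -0.23] minz 293.0
[[0.004, -0.017, -0.006], [0.004, -0.017, -0.006], [0.004, -0.017, -0.007], [0.004, -0.017, -0.007], [0.004, -0.016, -0.008], [0.009, -0.001, -0.0], [0.009, -0.001, -0.0], [0.009, -0.0, -0.0], [0.009, 0.001, -0.0], [0.009, 0.001, -0.0], [0.009, 0.002, -0.0], [0.009, 0.003, -0.0], [0.009, 0.004, -0.0], [0.008, 0.004, -0.0], [0.008, 0.005, -0.0], [0.007, 0.006, -0.0], [0.007, 0.006, -0.0], [0.006, 0.007, -0.0], [0.006, 0.007, -0.0], [0.005, 0.008, -0.0], [0.005, 0.008, -0.0], [0.004, 0.008, -0.0], [0.003, 0.009, -0.0], [0.003, 0.009, -0.0], [0.002, 0.009, -0.0], [0.001, 0.009, -0.0], [0.0, 0.009, -0.0], [-0.0, 0.009, -0.0], [-0.001, 0.009, -0.0], [-0.002, 0.009, -0.0], [-0.002, 0.009, -0.0], [-0.003, 0.009, -0
[... 730 characters left out ...]
 -0.144], [-0.022, 0.016, -0.144], [-0.023, 0.014, -0.144], [-0.024, 0.012, -0.144], [-0.025, 0.01, -0.144], [-0.026, 0.008, -0.144], [-0.027, 0.006, -0.144], [-0.027, 0.004, -0.144], [-0.027, 0.002, -0.144], [-0.027, -0.001, -0.144], [-0.027, -0.003, -0.144], [-0.027, -0.005, -0.144], [-0.026, -0.007, -0.144], [-0.026, -0.009, -0.144], [-0.025, -0.011, -0.144], [-0.024, -0.013, -0.144], [-0.023, -0.015, -0.144], [-0.022, -0.017, -0.144], [-0.02, -0.018, -0.144], [-0.019, -0.02, -0.144], [-0.017, -0.021, -0.144], [-0.015, -0.023, -0.144], [-0.013, -0.024, -0.144], [-0.011, -0.025, -0.144], [-0.009, -0.026, -0.144], [-0.007, -0.026, -0.144], [-0.005, -0.027, -0.144], [-0.003, -0.027, -0.144]]
```

>>> move_arm --claw '[60,60,60,60,60,60,60,60,60,60,60,60,60]' --travel '[[0.004,-0.017,-0.007],[0.004,-0.017,-0.007],[0.004,-0.017,-0.007],[0.004,-0.017,-0.007],[0.004,-0.016,-0.008],[0.009,-0.001,0],[0.009,-0.001,0],[0.009,0,0],[0.009,0.001,0],[0.009,0.001,0],[0.009,0.002,0],[0.009,0.003,0],[0.009,0.004,0]]' --rot '[[0.007,0.009,0.002],[0.007,0.009,0.002],[0.007,0.009,0.002],[0.007,0.009,0.002],[0.007,0.009,0.002],[0.002,0.027,-0.144],[0,0.027,-0.144],[-0.002,0.027,-0.144],[-0.004,0.027,-0.144],[-0.006,0.027,-0.144],[-0.008,0.026,-0.144],[-0.01,0.025,-0.144],[-0.012,0.024,-0.144]]'

```text
time: 12.48
position: [605.5, 178.5, 318.5]
tool_rot: [0.944, 0.004, 0.33, -0.032]
ft_force: [0.1, -0.2, -0.6]
width: 66.6
```

```bash
python3 - <<'E'
from h import *
s,M=st()
E
```

```text
t 12.47 pos [605.5 178.5 318.5] x [ 0.783 -0.013  0.622] y [ 0.029 -0.998 -0.058] z [ 0.622  0.063 -0.781] w 66.6 F [ 0.1 -0.2 -0.6] q [-0.2   0.2  -0.29  2.    0.77  0.41 -1.09]
```

>>> move_arm --claw '[60,60,60,60,60,60,60,60,60,60,60,60,60,60,60,60]' --travel '[[0.008,0.004,0],[0.008,0.005,0],[0.007,0.006,0],[0.007,0.006,0],[0.006,0.007,0],[0.006,0.007,0],[0.005,0.008,0],[0.005,0.008,0],[0.004,0.008,0],[0.003,0.009,0],[0.003,0.009,0],[0.002,0.009,0],[0.001,0.009,0],[0,0.009,0],[0,0.009,0],[-0.001,0.009,0]]' --rot '[[-0.014,0.023,-0.144],[-0.016,0.022,-0.144],[-0.018,0.021,-0.144],[-0.019,0.019,-0.144],[-0.021,0.018,-0.144],[-0.022,0.016,-0.144],[-0.023,0.014,-0.144],[-0.024,0.012,-0.144],[-0.025,0.01,-0.144],[-0.026,0.008,-0.144],[-0.027,0.006,-0.144],[-0.027,0.004,-0.144],[-0.027,0.002,-0.144],[-0.027,-0.001,-0.144],[-0.027,-0.003,-0.144],[-0.027,-0.005,-0.144]]'

```text
time: 14.48
position: [696.4, 174.1, 425.3]
tool_rot: [0.344, 0.783, 0.238, 0.461]
ft_force: [-0.1, -0.0, -1.6]
width: 66.0
```

>>> move_arm --claw '[60,60,60,60,60,60,60,60,60,60,60,60,60,60,60,60,60]' --travel '[[-0.002,0.009,0],[-0.002,0.009,0],[-0.003,0.009,0],[-0.004,0.008,0],[-0.005,0.008,0],[-0.005,0.008,0],[-0.006,0.007,0],[-0.006,0.007,0],[-0.007,0.006,0],[-0.007,0.006,0],[-0.008,0.005,0],[-0.008,0.004,0],[-0.008,0.004,0],[-0.009,0.003,0],[-0.009,0.002,0],[-0.009,0.002,0],[0,0,0]]' --rot '[[-0.026,-0.007,-0.144],[-0.026,-0.009,-0.144],[-0.025,-0.011,-0.144],[-0.024,-0.013,-0.144],[-0.023,-0.015,-0.144],[-0.022,-0.017,-0.144],[-0.02,-0.018,-0.144],[-0.019,-0.02,-0.144],[-0.017,-0.021,-0.144],[-0.015,-0.023,-0.144],[-0.013,-0.024,-0.144],[-0.011,-0.025,-0.144],[-0.009,-0.026,-0.144],[-0.007,-0.026,-0.144],[-0.005,-0.027,-0.144],[-0.003,-0.027,-0.144],[0,0,0]]'

```text
time: 16.6
position: [700.5, 288.6, 506.5]
tool_rot: [0.591, -0.511, 0.268, -0.565]
ft_force: [-0.1, -0.8, -0.5]
width: 66.4
```

```bash
python3 - <<'E'
from h import *
s,M=st()
from path import *
q=s["qpos"]; tl=np.deg2rad(29.8); prev=q
for rx,rz in ((3,0),(6,40),(90,70),(150,120)):
    p,A=pose(rx,rz,tl,25,14); r=ik(p,A,prev,w=.3); prev=r.x; print(rx,rz,p.round(0),r.cost.round(3),r.x.round(2))
    if rx==90: x90=r.x
    d=A.as_matrix()
t,ro=rows([q,prev],[16]); print(t);print(ro)
E
```

```text
t 16.6 pos [700.5 288.6 506.5] x [ 0.336 -0.905 -0.26 ] y [-0.301  0.159 -0.94 ] z [ 0.893  0.394 -0.219] w 66.4 F [-0.1 -0.8 -0.5] q [-0.29  0.2  -0.17  2.01  3.03  0.42  1.43]
3 0 [662. 270. 118.] 0.14 [-0.51  1.1  -0.01  2.42  2.93  1.86  1.47]
6 40 [648. 267. 156.] 0.0 [-0.52  1.01 -0.02  2.47  2.92  1.83  1.47]
90 70 [709. 284. 219.] 0.008 [-0.5   0.83 -0.01  2.32  2.96  1.49  1.54]
150 120 [741. 293. 289.] 0.004 [-0.49  0.68 -0.    2.21  2.97  1.24  1.58]
end [741. 293. 289.] [ 0.96  0.28 -0.08] minz 289.0
[[0.004, 0.011, 0.011], [0.004, 0.011, 0.01], [0.004, 0.012, 0.009], [0.004, 0.012, 0.008], [0.003, 0.012, 0.008], [0.003, 0.013, 0.007], [0.003, 0.013, 0.006], [0.002, 0.013, 0.005], [0.002, 0.013, 0.004], [0.002, 0.013, 0.004], [0.001, 0.013, 0.003], [0.001, 0.013, 0.002], [0.001, 0.013, 0.001], [0.0, 0.012, 0.001], [-0.0, 0.012, -0.0], [-0.001, 0.012, -0.001]]
[[0.009, 0.004, -0.006], [0.009, 0.004, -0.007], [0.009, 0.005, -0.008], [0.009, 0.005, -0.009], [0.009, 0.005, -0.01], [0.009, 0.005, -0.011], [0.009, 0.005, -0.012], [0.009, 0.005, -0.013], [0.009, 0.005, -0.014], [0.009, 0.005, -0.015], [0.009, 0.005, -0.016], [0.009, 0.005, -0.018], [0.01, 0.005, -0.019], [0.01, 0.004, -0.02], [0.01, 0.004, -0.021], [0.01, 0.003, -0.022]]
```

>>> move_arm --claw '[60,60,60,60,60,60,60,60,60,60]' --travel '[[0.008,0.022,0.021],[0.008,0.024,0.017],[0.006,0.025,0.015],[0.005,0.026,0.011],[0.004,0.026,0.008],[0.002,0.026,0.005],[0.001,0.025,0.002],[-0.001,0.024,-0.001],[0,0,0],[0,0,0]]' --rot '[[0.018,0.008,-0.013],[0.018,0.01,-0.017],[0.018,0.01,-0.021],[0.018,0.01,-0.025],[0.018,0.01,-0.029],[0.018,0.01,-0.034],[0.02,0.009,-0.039],[0.02,0.007,-0.043],[0,0,0],[0,0,0]]'

```text
time: 17.85
position: [738.9, 308.6, 293.1]
tool_rot: [0.589, -0.443, 0.387, -0.553]
ft_force: [-0.2, 0.6, -0.9]
width: 66.1
```

```bash
cat > go.py <<'E'
from path import *
from h import st
def to(rx,rz,n=1,a=25,h=14,tilt=29.8,lean=0,ry=0):
    """increment in tool axes from the present measured pose to a rest pose (turn first in row 1)"""
    s,M=st(); A=R.from_matrix(M); p,B=pose(rx,rz,np.deg2rad(tilt),a,h,lean,ry)
    r=ik(p,B,s["qpos"],w=.3); print("target",p.round(1),"rot",(A.inv()*B).as_rotvec().round(3),"travel(target axes)",(B.inv().apply(p-s["position"])/1000).round(4),"q",r.x.round(2))
    return s,M
E
python3 - <<'E'
from go import *
to(90,70)
import cv2
from h import bot
im=bot.grab_frame("wrist"); cv2.imwrite("pics/w5.png",im[:,:,::-1])
E
```

```text
t 17.85 pos [738.9 308.6 293.1] x [ 0.307 -0.951 -0.034] y [-0.094  0.005 -0.996] z [ 0.947  0.309 -0.088] w 66.1 F [-0.2  0.6 -0.9] q [-0.46  0.68 -0.07  2.21  2.93  1.24  1.63]
target [709.1 284.1 218.7] rot [ 0.005  0.034 -0.031] travel(target axes) [ 0.0153  0.0771 -0.029 ] q [-0.45  0.83 -0.07  2.32  2.96  1.5   1.58]
```

View pics/w5.png

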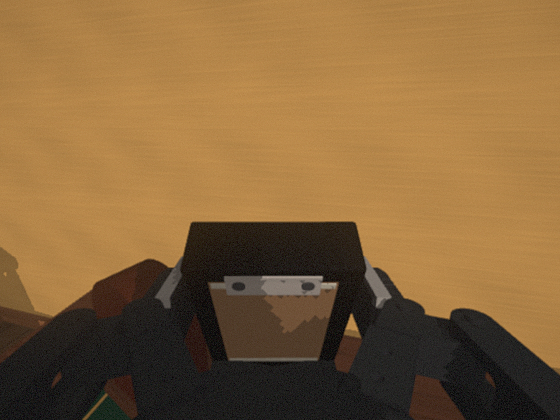

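```bash
python3 - <<'E'
from h import *
s=bot.get_state(); M=R.from_quat(s["tool_rot"]).as_matrix(); p=bot.camera_params("wrist")
px=np.array([0,-.868,-.497]);pz=np.array([0,.497,-.868])
f=lambda a,h,X:[proj(p,s["position"]+M@(-a*px-h*pz+px*x+pz*z+np.array([y,0,0]))).round(0).tolist() for x,y,z in X]
X=[(50,-34,0),(50,34,0),(50,-34,24),(50,34,24),(50,-18,24),(50,18,24)]
for a,h in((23.6,14.1),(26,14),(26,11),(26,17),(28,14)): print(a,h,f(a,h,X))
im=cv2.imread("pics/w5.png").astype(int).sum(2)
print(im[215:300:2,200].tolist())
E
```

```text
23.6 14.1 [[188.0, 217.0], [356.0, 217.0], [175.0, 266.0], [367.0, 267.0], [221.0, 266.0], [322.0, 266.0]]
26 14 [[189.0, 221.0], [355.0, 221.0], [177.0, 271.0], [366.0, 271.0], [221.0, 271.0], [321.0, 271.0]]
26 11 [[187.0, 226.0], [356.0, 226.0], [175.0, 278.0], [368.0, 278.0], [220.0, 278.0], [322.0, 278.0]]
26 17 [[190.0, 216.0], [353.0, 216.0], [178.0, 264.0], [364.0, 264.0], [222.0, 264.0], [321.0, 264.0]]
28 14 [[190.0, 224.0], [354.0, 224.0], [178.0, 274.0], [365.0, 274.0], [222.0, 274.0], [321.0, 274.0]]
[392, 390, 392, 314, 84, 95, 91, 123, 92, 115, 79, 104, 83, 103, 81, 92, 86, 95, 100, 91, 88, 68, 95, 38, 93, 60, 46, 75, 87, 92, 42, 73, 30, 49, 89, 60, 26, 27, 54, 69, 74, 27, 55]
```

>>> move_arm --claw '[60,60,60,60,60,60,60]' --travel '[[0,0,0],[0.003,0.013,-0.005],[0.004,0.02,-0.007],[0.004,0.02,-0.007],[0.003,0.016,-0.006],[0.001,0.008,-0.004],[0,0,0]]' --rot '[[0.005,0.034,-0.031],[0,0,0],[0,0,0],[0,0,0],[0,0,0],[0,0,0],[0,0,0]]'

```text
time: 18.77
position: [708.6, 284.2, 218.4]
tool_rot: [0.589, -0.442, 0.407, -0.541]
ft_force: [-0.2, -0.1, -1.4]
width: 66.0
```

```bash
python3 - <<'E'
from go import *
to(4,18)
E
```

```text
t 18.77 pos [708.6 284.2 218.4] x [ 0.278 -0.961  0.002] y [-0.08  -0.025 -0.996] z [ 0.957  0.277 -0.084] w 66.0 F [-0.2 -0.1 -1.4] q [-0.48  0.84 -0.06  2.32  2.9   1.52  1.61]
target [655.3 268.6 135.2] rot [0.    0.    0.002] travel(target axes) [ 0.0002  0.0876 -0.0483] q [-0.48  1.06 -0.07  2.45  2.93  1.86  1.52]
```

>>> move_arm --claw '[60,60,60,60,60,60,60,60,60]' --travel '[[0,0.006,-0.003],[0,0.013,-0.007],[0,0.015,-0.008],[0,0.015,-0.008],[0,0.015,-0.008],[0,0.012,-0.007],[0,0.008,-0.005],[0,0.0035,-0.002],[0,0,0]]' --rot '[[0,0,0],[0,0,0],[0,0,0],[0,0,0],[0,0,0],[0,0,0],[0,0,0],[0,0,0],[0,0,0]]'

```text
time: 19.9
position: [655.4, 268.9, 134.8]
tool_rot: [0.589, -0.442, 0.407, -0.54]
ft_force: [0.4, -2.0, -0.7]
width: 66.7
```

```bash
python3 - <<'E'
from go import *
from h import *
to(3,0,a=26)
im=[bot.grab_frame("side")[190:310,110:270],bot.grab_frame("top")[130:250,130:290],bot.grab_frame("wrist")]
a=[cv2.resize(i,None,fx=2.5,fy=2.5,interpolation=cv2.INTER_CUBIC) for i in im[:2]]
b=cv2.resize(im[2],(400,300)); cv2.imwrite("pics/c6.png",np.vstack([np.hstack(a),np.hstack([b,b*0])])[:,:,::-1])
E
```

```text
t 19.9 pos [655.4 268.9 134.8] x [ 0.278 -0.96   0.002] y [-0.081 -0.026 -0.996] z [ 0.957  0.277 -0.085] w 66.7 F [ 0.4 -2.  -0.7] q [-0.5   1.07 -0.08  2.44  2.87  1.87  1.54]
target [661.4 270.4 119.4] rot [0.001 0.001 0.002] travel(target axes) [0.0002 0.0149 0.0074] q [-0.48  1.1  -0.07  2.42  2.94  1.87  1.52]
```

View pics/c6.png

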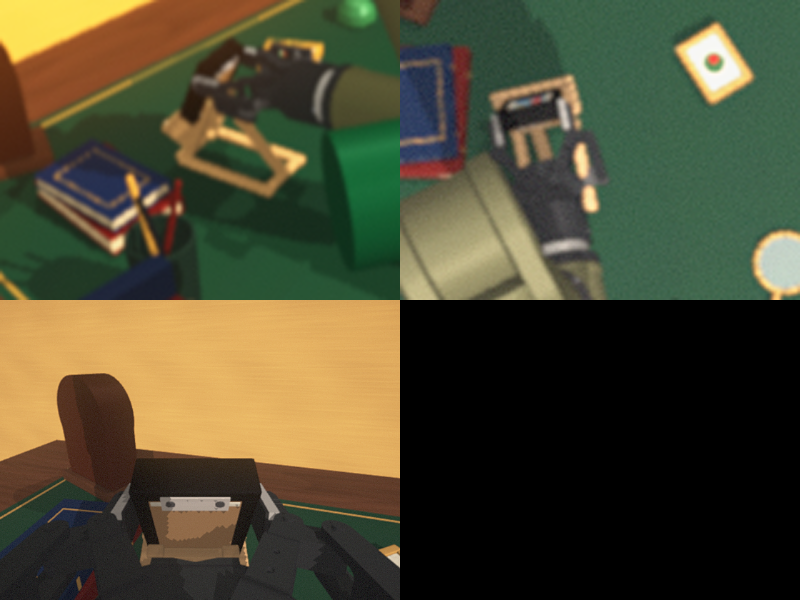

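>>> move_arm --claw '[60,60,60,60,60,60]' --travel '[[0,0.003,0.0015],[0,0.003,0.0015],[0,0.003,0.0015],[0,0.002,0.001],[0,0.001,0.0005],[0,0,0]]' --rot '[[0,0,0],[0,0,0],[0,0,0],[0,0,0],[0,0,0],[0,0,0]]'

```text
time: 20.8
position: [660.1, 270.1, 122.2]
tool_rot: [0.589, -0.442, 0.407, -0.54]
ft_force: [0.3, 0.5, -0.6]
width: 66.2
```

>>> move_arm --claw '[60,60,60]' --travel '[[0,0.001,0.0005],[0,0.001,0.0005],[0,0,0]]' --rot '[[0,0,0],[0,0,0],[0,0,0]]'

```text
time: 21.18
position: [660.9, 270.4, 120.2]
tool_rot: [0.589, -0.442, 0.407, -0.54]
ft_force: [-0.6, 0.4, -1.0]
width: 66.4
```

```bash
python3 - <<'E'
from go import *
to(3,0,a=26)
E
```

```text
t 21.18 pos [660.9 270.4 120.2] x [ 0.278 -0.96   0.002] y [-0.081 -0.026 -0.996] z [ 0.957  0.277 -0.085] w 66.4 F [-0.6  0.4 -1. ] q [-0.5   1.1  -0.08  2.42  2.87  1.87  1.54]
target [661.4 270.4 119.4] rot [0.001 0.001 0.002] travel(target axes) [0.0002 0.0008 0.0005] q [-0.48  1.1  -0.07  2.42  2.94  1.87  1.52]
```

No contact yet; continue in 1 mm steps.

>>> move_arm --claw '[60,60]' --travel '[[0,0.0015,0.0007],[0,0,0]]' --rot '[[0,0,0],[0,0,0]]'

```text
time: 21.42
position: [661.4, 270.5, 118.6]
tool_rot: [0.589, -0.442, 0.407, -0.54]
ft_force: [-0.4, -0.8, -0.9]
width: 66.3
```

>>> move_arm --claw '[60,60]' --travel '[[0,0.001,0.0005],[0,0,0]]' --rot '[[0,0,0],[0,0,0]]'

```text
time: 21.68
position: [661.6, 270.6, 118.5]
tool_rot: [0.589, -0.441, 0.407, -0.541]
ft_force: [-5.2, -1.3, 4.4]
width: 66.2
```

>>> move_arm --claw '[60,60]' --travel '[[0,0.001,0.0005],[0,0,0]]' --rot '[[0,0,0],[0,0,0]]'

```text
time: 21.92
position: [661.7, 270.6, 118.6]
tool_rot: [0.588, -0.441, 0.408, -0.541]
ft_force: [-10.6, -3.3, 9.8]
width: 66.3
```

>>> move_arm --claw '[60,60,60]' --travel '[[0,-0.0015,-0.0008],[0,0.001,-0.0017],[0,0,0]]' --rot '[[0,0,0],[0,0,0],[0,0,0]]'

```text
time: 22.3
position: [660.0, 270.1, 117.7]
tool_rot: [0.589, -0.442, 0.407, -0.541]
ft_force: [-1.0, -0.5, 3.6]
width: 66.5
```

```bash
python3 - <<'E'
from go import *
s,M=to(0,0,a=26); F=s["ft_force"]; print("F rest",F@RX,F@RY,F@RZ)
from h import *
im=[bot.grab_frame("side")[200:260,155:235],bot.grab_frame("wrist")[220:420,130:420]]
print([bot.silhouettes("side",n)[:1] and bot.silhouettes("side",n)[0]["rect"] for n in("picture","easel_rest")])
cv2.imwrite("pics/c7.png",np.vstack([cv2.resize(im[0],(480,300),interpolation=cv2.INTER_CUBIC),cv2.resize(im[1],(480,300))])[:,:,::-1])
E
```

```text
t 22.3 pos [660.  270.1 117.7] x [ 0.278 -0.961  0.002] y [-0.08  -0.025 -0.997] z [ 0.957  0.277 -0.083] w 66.5 F [-1.  -0.5  3.6] q [-0.5   1.11 -0.07  2.42  2.87  1.88  1.54]
target [658.7 269.6 118.1] rot [-0.     0.001  0.002] travel(target axes) [ 0.0001 -0.0003 -0.0013] q [-0.48  1.1  -0.07  2.43  2.94  1.88  1.52]
F rest 0.5109550706479317 -0.2298300075801884 3.7584492960851095
[[330.0, 208.2, 358.7, 223.2], [179.8, 223.9, 206.9, 254.1]]
```

View pics/c7.png

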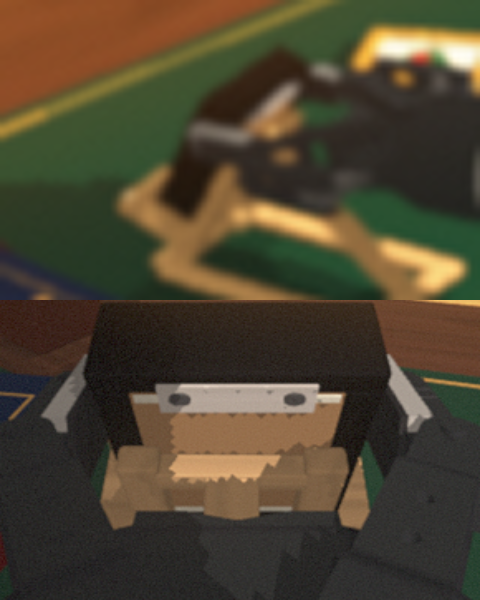

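>>> move_arm --claw '[60,60,60]' --travel '[[0,0.0005,-0.001],[0,0.0003,-0.0005],[0,0,0]]' --rot '[[0,0,0],[0,0,0],[0,0,0]]'

```text
time: 22.98
position: [659.2, 269.8, 117.4]
tool_rot: [0.588, -0.441, 0.408, -0.541]
ft_force: [6.1, 2.1, 2.8]
width: 66.4
```

```bash
python3 - <<'E'
from go import *
s,M=to(0,0,a=26); F=s["ft_force"]; print("F rest",F@RX,F@RY,F@RZ, s["moment"])
E
```

```text
t 22.98 pos [659.2 269.8 117.4] x [ 0.278 -0.961  0.002] y [-0.078 -0.024 -0.997] z [ 0.957  0.277 -0.082] w 66.4 F [6.1 2.1 2.8] q [-0.5   1.11 -0.07  2.42  2.87  1.89  1.53]
target [658.7 269.6 118.1] rot [-0.002  0.     0.002] travel(target axes) [ 0.0001 -0.0007 -0.0006] q [-0.48  1.1  -0.07  2.43  2.94  1.88  1.52]
F rest 7.045079599074071 0.3386462128829974 -0.15634433198463754 [-0.02207124  0.12915795 -0.12979915]
```

>>> move_arm --claw '[80,82,85,88,92,96,100,100,100]' --travel '[[0,0,0],[0,0,0],[0,0,0],[0,0,0],[0,0,0],[0,0,0],[0,0,0],[0,0,0],[0,0,0]]' --rot '[[0,0,0],[0,0,0],[0,0,0],[0,0,0],[0,0,0],[0,0,0],[0,0,0],[0,0,0],[0,0,0]]' --force 20

```text
time: 24.1
position: [658.4, 269.6, 116.7]
tool_rot: [0.589, -0.442, 0.407, -0.54]
ft_force: [0.9, -0.4, -0.1]
width: 85.2
```

```bash
python3 - <<'E'
from go import *
from h import *
s,M=st()
im=bot.grab_frame("wrist"); cv2.imwrite("pics/w8.png",im[:,:,::-1])
# predicted picture corners if seated; and retreat IK options
p=bot.camera_params("wrist")
for rx,rz in((0,0),(3,0)): print([proj(p,C+(rx+dx)*RX+y*RY+(rz+100)*RZ).round(0).tolist() for dx in(0,24) for y in(34,-34)])
A=R.from_matrix(M)
for back,pitch in((20,0),(20,-.35),(50,-.35),(80,-.5)):
    B=A*R.from_rotvec([pitch,0,0]); pos=s["position"]+20*RZ*0-back*B.as_matrix()[:,2]
    r=ik(pos,B,s["qpos"],w=.1); print(back,pitch,pos.round(0),r.cost.round(3),r.x.round(2))
E
```

```text
t 24.1 pos [658.4 269.6 116.7] x [ 0.278 -0.96   0.002] y [-0.081 -0.026 -0.996] z [ 0.957  0.277 -0.085] w 85.2 F [ 0.9 -0.4 -0.1] q [-0.5   1.11 -0.07  2.42  2.87  1.89  1.53]
[[177.0, 266.0], [366.0, 267.0], [189.0, 217.0], [355.0, 217.0]]
[[179.0, 259.0], [365.0, 260.0], [190.0, 212.0], [354.0, 212.0]]
20 0 [639. 264. 118.] 0.0 [-0.52  1.12 -0.03  2.48  2.92  1.94  1.46]
20 -0.35 [641. 265. 125.] 0.003 [-0.44  0.78 -0.12  2.42  2.9   1.21  1.61]
50 -0.35 [615. 257. 138.] 0.024 [-0.55  0.75  0.02  2.48  2.94  1.21  1.5 ]
80 -0.5 [594. 251. 161.] 0.007 [-0.45  0.56 -0.12  2.43  2.83  0.86  1.67]
```

View pics/w8.png

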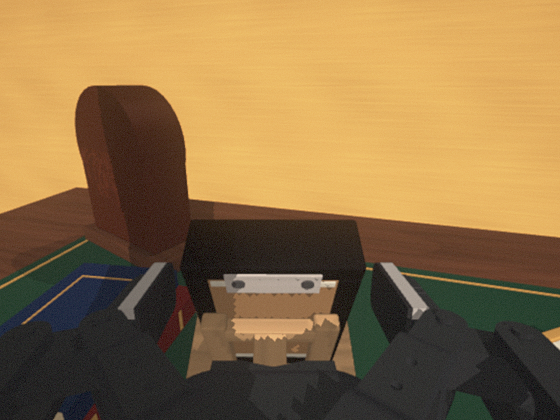

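>>> move_arm --claw '[100,100,100,100,100,100,100,100,100,100,100,100]' --travel '[[0,0,0],[0,0,0],[0,0,0],[0,0,0],[0,0,-0.005],[0,0,-0.01],[0,0,-0.01],[0,0,-0.015],[0,0,-0.02],[0,0,-0.02],[0,0,0],[0,0,0]]' --rot '[[-0.06,0,0],[-0.1,0,0],[-0.1,0,0],[-0.09,0,0],[-0.03,0,0],[-0.03,0,0],[-0.03,0,0],[-0.03,0,0],[-0.03,0,0],[0,0,0],[0,0,0],[0,0,0]]'

```text
time: 25.65
position: [592.4, 250.7, 156.9]
tool_rot: [0.705, -0.529, 0.285, -0.378]
ft_force: [0.7, -0.0, -0.7]
width: 85.2
```

```bash
python3 - <<'E'
from go import *
from h import *
s,M=st(); p=bot.camera_params("wrist")
w=bot.grab_frame("wrist"); a=bot.grab_frame("side")[195:265,150:240]; b=bot.grab_frame("top")[130:230,130:250]
for dx in (0,24): print(dx,[proj(p,C+dx*RX+y*RY+100*RZ).round(0).tolist() for y in(34,-34)])
z=np.vstack([cv2.resize(a,(300,233),interpolation=cv2.INTER_CUBIC),cv2.resize(b,(300,187),interpolation=cv2.INTER_CUBIC)])
cv2.imwrite("pics/c9.png",np.hstack([w[:,60:],z])[:,:,::-1])
E
```

```text
t 25.65 pos [592.4 250.7 156.9] x [ 0.278 -0.96   0.002] y [-0.529 -0.155 -0.834] z [ 0.801  0.231 -0.552] w 85.2 F [ 0.7 -0.  -0.7] q [-0.5   0.58 -0.09  2.45  2.79  0.9   1.68]
0 [[214.0, 222.0], [331.0, 222.0]]
24 [[216.0, 183.0], [329.0, 183.0]]
```

```bash
python3 - <<'E'
from go import *
from h import *
w=bot.grab_frame("wrist"); p=bot.camera_params("wrist")
for n in("picture","easel"): print(n,[(np.round(d["rect"]).tolist(),round(d["score"],2)) for d in bot.find_in("wrist",n)[:4]])
g=w.astype(int).sum(2)
print("col 273 rows170-240",g[170:240:3,273].tolist())
print("row 200 cols 200-345",g[200,200:346:4].tolist())
print("uprights pred",[proj(p,C+y*RY+66*RZ).round(0).tolist() for y in(29.5,-29.5)])
bot.grab_frame("top")
for n in ["gilt_frame","magnifier","paperweight","books","pen_pot"]:print(n,[np.round(d["rect"]).tolist() for d in bot.find_in("top",n)[:1]])
E
```

```text
picture [([215.0, 186.0, 330.0, 237.0], 0.93)]
easel [([216.0, 230.0, 329.0, 366.0], 0.74)]
col 273 rows170-240 [169, 165, 174, 164, 191, 107, 117, 114, 94, 105, 125, 88, 102, 98, 130, 119, 113, 106, 346, 412, 314, 288, 355, 387]
row 200 cols 200-345 [222, 153, 135, 183, 108, 38, 65, 85, 128, 74, 73, 95, 89, 68, 114, 113, 108, 103, 94, 127, 113, 123, 119, 109, 107, 122, 129, 126, 112, 98, 130, 130, 136, 228, 225, 234, 226]
uprights pred [[228.0, 233.0], [316.0, 233.0]]
gilt_frame [[245.0, 139.0, 270.0, 169.0]]
magnifier [[273.0, 224.0, 292.0, 277.0]]
paperweight [[291.0, 143.0, 316.0, 158.0]]
books [[121.0, 149.0, 158.0, 200.0]]
pen_pot [[86.0, 221.0, 127.0, 251.0]]
```

```bash
python3 -c "
from plant import bot
print(bot.job_done(), bot.get_state()['time'])"
```

```text
the job is handed in; nothing more can be done
the job is handed in; nothing more can be done
```

I placed the picture on the empty easel and handed the job in at about 26 s of the 70 s allowed. My last checks show it seated, upright and centred.

**What I did:**
- I chose the black frame with the tan back, not the red or turquoise look-alikes, and gripped it across its width near the top.
- To reach the leaning pose I first had to turn the arm's wrist over in free air. The picture did not slip in the grip.
- I lowered it onto the ledge until it touched, about where I expected. A light push then took it back against the uprights, with about 7 N of contact. I then opened the fingers gradually and backed away.

**What the last checks showed:**
- **Seating:** the wrist camera saw the picture's outline within about 2 pixels (roughly 1 mm) of where a flat, centred picture should appear.
- **Robot:** the measured tool force was close to zero after the retreat, and the gripper was clear of the picture and easel.
- **Other items:** the gilt frame, magnifier and pen pot appear unmoved in the top camera. The paperweight and books were still found in their places, but I did not compare them closely. I did not check the trinket box; the arm never went near it.

**Not done:** the viewer's limit of 12 pictures had been reached, so I checked the final state by numbers only and did not look at a picture of it.

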